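# Put the spacer boards back into the leaning rack

### The arm

A 6-joint arm with a two-finger parallel gripper is mounted at the origin on the work surface. World frame = base frame: x ahead of the robot, y to its left, z up, the work surface at z = 0. Lengths are in m, angles in rad, forces in N, time in s.
With the tool pointing down it reaches from about 0.375 to 0.975 m from the base axis. Payload 3.8 kg.
Tool frame: the origin (TCP) lies at the very end of the fingers, on their centre line; the grasp point (between the pads) lies 19 mm behind it; z points along the fingers, y is the direction in which the jaws open and shut (so a half turn about z gives the same grasp; the last joint's range is limited). The gripper opens to 85 mm and grips with 20 to 120 N. Pads are 22 mm wide; open, the fingers measure 114 mm over their backs; the gripper's body (76 mm by 85 mm) begins 54 mm behind the grasp point. The pads swing forward as they close: fully open they stand 13 mm farther back than shut.
Start: joints at [-1.24, 0.264, 1.604, -0, 1.274, -0.037], TCP at [0.243, -0.63, 0.231] pointing down, gripper open.
Joint ranges: [-2.63, 2.63], [-0.94, 2.18], [0.31, 2.57], [-1.31, 4.45], [0, 2.66], [-2.55, 2.55]. Speed limits (rad/s): [2.57, 2.57, 3.14, 3.14, 3.14, 3.14].

### API

Orientations are given as a rotation vector (axis times angle).
In Python, from workcell import status, read_camera, camera_info, order gives the robot as it stands.
- The arm moves only by the tool move_arm, never from a script. Its argument "deltas" is a list of rows, each a list of 3 entries, a list of its own where there are three numbers: the turn, a rotation vector about the world's x, y, z as a fraction of full scale, then the shift along the world's x, y, z as a fraction of full scale, then the closure, from -1 (fully open) to 1 (shut), so that 0 is half open. A call has 1 to 20 rows; each row is the pose to reach, as a shift and turn from the pose commanded when the call began; what a row does not reach only later rows make up. Full scale, the value 1, is 0.1 m for a shift and pi/2 rad for a turn. A row lasts 1/8 s, in which the tool goes at most 62.5 mm and 10.7 degrees, less where a joint would pass 70% of its speed; a pose out of reach is approached as far as the arm can. A call with a number of a shift or a turn outside -1 to 1 is refused whole. A call with a gripper value outside its range is refused whole. The fingers move at their own pace and stop on an object; "grip_force" is the grip in N (left out, the last holds). Time passes only in rows, so rows that repeat a pose let the fingers close. It gives the time, the measured TCP pose, the force and the opening at its end, in the units of the state.
- status.read_state(): the state, without advancing time (a new reading comes with each control period).
- read_camera(name): name is "side" or "top"; returns (picture, depth): 420x560x3 uint8, red, green, blue; 420x560 float32, m along the optical axis (not along the pixel's ray), 0 where there is no reading.
- camera_info(name): a dict with "K" (3x3 intrinsics, pixels), "D" ([k1, k2, p1, p2, k3] as OpenCV has them; the pictures are not rectified), "R" (3x3) and "t" (3): a world point X has camera coordinates R X + t. Camera axes: x right, y down, z forward; pixel columns grow to the right and rows downward; lengths in m; the calibration is good to about 2 mm. A picture is of the moment at which its call begins. camera_info takes no time and is no camera call.
- order.finish_job(): hands the job in, once; it reports no verdict.
The state is a dict: "time": time; "q": joint angles; "joint_vel": joint speeds; "joint_torque": joint torques, N m; "tool_pos": TCP position; "tcp_rot": TCP orientation; "wrist_force": force on the tool from outside, world axes, zero at the start; "torque": the same for the moment, N m; "width": opening from 0.0 (shut) to 1.0 (fully open).
Only numpy, scipy, OpenCV 4.12 (cv2) and the standard library are available. Lean on these libraries where they do the work, as an engineer would, in place of code of your own. Each camera call takes 0.05 s, during which the arm holds its last target. There are 200 camera calls.

### The job

Put the two wooden spacer boards away in the leaning blue rack, each in the slot whose width matches its thickness: the thin pale board in the narrowest slot, the thick dark board in the middle-width slot, the widest slot staying empty. Slide each board fully home at the slant of its slot, holding it on the way in rather than dropping it, then let go. Leave the glue bottle, the hammer and the polish jar where they are.

Things in the scene. Friction and masses are not known exactly. Their poses are not given: they have to be found in the camera images.
- board_thin: Thin pale flat wooden board, 10 mm thick (x), 70 mm wide (y), 140 mm tall (z), about 70 g, symmetric. Origin at its centre. Starts upright in its own fixed grey stand (80 by 60 mm, floor 12 mm above the table, groove 40 mm deep with 2.5 mm of play): the upper 100 mm stands free, to be pinched across the thickness near the top.
- board_thick: Thick dark-brown flat wooden board, 16 mm thick (x), 70 mm wide (y), 140 mm tall (z), about 110 g, symmetric. Origin at its centre. Starts upright in its own fixed grey stand (80 by 60 mm, floor 12 mm above the table, groove 40 mm deep with 2.5 mm of play): the upper 100 mm stands free, to be pinched across the thickness near the top.
- slot_narrow: Blue slot, gap 13 mm (x), 80 mm long inside (y), 60 mm deep, 8 mm walls, yellow ends as wide as the gap, aluminium lip flaring 7 mm a side, ending 70 mm from the floor. Origin: centre of its floor, 42 mm above the table. z: up out of the slot, leaning 30 degrees from vertical away from the robot; y level along the slot; x across the gap, away from the robot and down. Fixed. Slots stand side by side, 95 mm apart, in any order.
- slot_middle: Blue slot, gap 19 mm (x), 80 mm long inside (y), 60 mm deep, 8 mm walls, yellow ends as wide as the gap, aluminium lip flaring 7 mm a side, ending 70 mm from the floor. Origin: centre of its floor, 42 mm above the table. z: up out of the slot, leaning 30 degrees from vertical away from the robot; y level along the slot; x across the gap, away from the robot and down. Fixed. 
- slot_wide: Blue slot, gap 26 mm (x), 80 mm long inside (y), 60 mm deep, 8 mm walls, yellow ends as wide as the gap, aluminium lip flaring 7 mm a side, ending 70 mm from the floor. Origin: centre of its floor, 42 mm above the table. z: up out of the slot, leaning 30 degrees from vertical away from the robot; y level along the slot; x across the gap, away from the robot and down. Fixed. Stays empty.
- glue: White glue bottle with a red cap, standing, 54 mm in diameter, 150 mm tall; origin at the centre of its underside. Leave alone.
- hammer: Hammer lying on the table, 240 mm long; origin under the middle of it, at table level. Leave alone.
- polish: Amber polish jar with a brass lid, 64 mm in diameter, 50 mm tall; origin at the centre of its underside. Leave alone.
Mind the look-alikes: they are no part of the job. Several things have the shape of the board_thin; the one meant has the colours described above.

How it is judged:
At the end, for the whole second after the job is handed in: Thin board in narrow slot, thick in middle slot: centre 60-78 mm up the slot from its floor (70 = fully home), within 10 mm across and 12 mm along it, within 0.14 rad of its slant, released, at rest; bottle, hammer and jar within 30 mm of their start (z of board_thin in the frame of slot_narrow between 0.06 and 0.078 m and x of board_thin in the frame of slot_narrow between -0.01 and 0.01 m and y of board_thin in the frame of slot_narrow between -0.012 and 0.012 m and angle between the z axis of board_thin and the z axis of slot_narrow, either way round below 0.14 rad and linear speed of each of board_thin, board_thick below 0.02 m/s and z of board_thick in the frame of slot_middle between 0.06 and 0.078 m and x of board_thick in the frame of slot_middle between -0.01 and 0.01 m and y of board_thick in the frame of slot_middle between -0.012 and 0.012 m and angle between the z axis of board_thick and the z axis of slot_middle, either way round below 0.14 rad and distance of each of glue, hammer, polish from where it was at the start of the episode below 0.03 m); the robot touches nothing.
It fails at once if the thin board was dropped (moves faster than 0.6 m/s with no finger on it) (linear speed of board_thin above 0.6 m/s and contact force between the fingers and board_thin below 0.05 N).
It fails at once if the thick board was dropped (moves faster than 0.6 m/s with no finger on it) (linear speed of board_thick above 0.6 m/s and contact force between the fingers and board_thick below 0.05 N).
It fails at once if a bystander was shifted by more than 30 mm (distance of any of glue, hammer, polish from where it was at the start of the episode above 0.03 m).
It also fails if it takes over 67 s, if anything falls off the work surface, if the arm or the gripper's body presses on something with over 40 N, if the wrist force passes 120 N, or if a joint passes its speed limit or range.

## Working session

There is one attempt and no reset: what is moved stays moved. The work goes in short steps, Python scripts to look and compute and a tool call to move; the robot and the scene stay as the last step left them, time stands still between calls to the robot, and variables do not carry over. Pictures are saved under pics/ and viewed, about 8 in all and at most 12, crops included, and the job is handed in when it is done.

Besides the shell and the picture viewer there is one more tool, called after "Request:" in YAML: its name, and indented under it one key for each argument. move_arm: Moves the arm, as the interface text tells. Its arguments: {"type":"object","properties":{"deltas":{"type":"array","items":{"type":"array"}},"grip_force":{"type":"number"}},"required":["deltas"]}

```bash
mkdir -p pics; cat > h.py <<'E'
import numpy as np,cv2
from workcell import status, read_camera, camera_info, order
def cloud(name):
    im,d=read_camera(name);c=camera_info(name)
    h,w=d.shape;u,v=np.meshgrid(np.arange(w),np.arange(h))
    p=cv2.undistortPoints(np.stack([u,v],-1).reshape(-1,1,2).astype(np.float64),np.array(c['K']),np.array(c['D'])).reshape(h,w,2)
    X=np.concatenate([p*d[...,None],d[...,None]],-1)
    W=(X-np.array(c['t']))@np.array(c['R'])
    W[d==0]=np.nan
    return im,W
E
python3 - <<'E'
from h import *
for n in('side','top'):
    im,W=cloud(n);np.savez(f'{n}0.npz',im=im,W=W)
    cv2.imwrite(f'pics/{n}0.png',im[...,::-1]);c=camera_info(n);print(n,-np.array(c['R']).T@np.array(c['t']),np.nanmin(W,(0,1)),np.nanmax(W,(0,1)))
print(status.read_state())
E
```

```text
side [0.54647888 0.67397167 0.72345685] [-0.74824639 -1.77523108 -0.76939332] [1.7395023  0.43631875 0.45295913]
top [0.42286362 0.04458078 1.0747195 ] [-0.23532414 -1.43652264 -0.77032721] [1.73777841 1.63243659 0.51248808]
{'time': 0.1, 'q': array([-1.23990974e+00,  2.64698842e-01,  1.60526857e+00,  1.27782157e-05,
        1.27368752e+00, -3.69335166e-02]), 'joint_vel': array([-7.75420447e-04,  7.11533328e-05, -2.92258061e-03,  8.65075155e-04,
        7.76466080e-04, -4.65846924e-04]), 'joint_torque': array([-1.65775327e-04, -5.16708791e+01, -3.68589342e+01, -3.00169609e-05,
        6.29677379e-03, -1.22797755e-05]), 'tool_pos': array([ 0.24248101, -0.62922391,  0.23005553]), 'tcp_rot': array([-3.08660698e+00, -5.74139797e-01,  4.55130274e-04]), 'wrist_force': array([ 0.49440995, -0.4887598 , -0.07959961]), 'torque': array([-0.03109558,  0.01678304,  0.031225  ]), 'width': 1.0006526221046081}
```

View pics/side0.png

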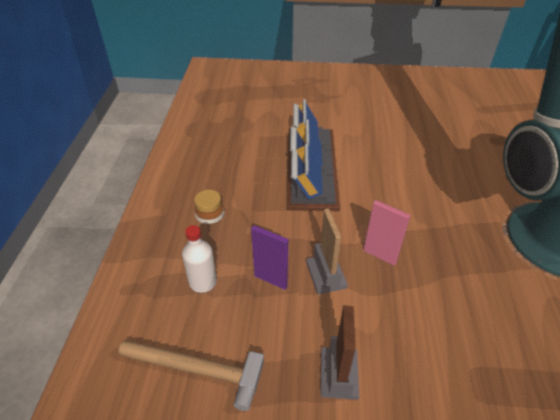

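View pics/top0.png

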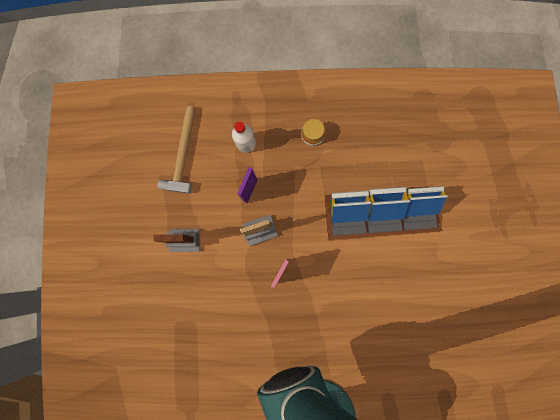

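The side view shows the thin pale board at about (332,240), the dark one at (346,342), and the rack at (310,160). The purple and pink boards are decoys. In the top view, thin is at (256,228), thick at (175,239), and the slots are at columns 350, 388 and 425.

```bash
python3 - <<'E'
from h import *
S=np.load('side0.npz');T=np.load('top0.npz')
def rect(P):
    r=cv2.minAreaRect((P[:,:2]*1000).astype(np.float32));return np.round(r[0],1),np.round(r[1],1),round(r[2],1)
a=T['im'][175:245,320:455];b=S['im'][90:215,275:350]
a=cv2.resize(a,None,fx=5.5,fy=5.5,interpolation=2);cv2.imwrite('pics/racktop.png',a[...,::-1])
b=cv2.resize(b,None,fx=4.8,fy=4.8,interpolation=2);cv2.imwrite('pics/rackside.png',b[...,::-1])
for n,D,boxes in(('top',T,dict(thin=(235,280,212,248),thick=(148,205,222,255),rack=(322,452,180,240),glue=(228,260,118,155),jar=(298,330,115,148),ham=(155,198,100,195),purp=(235,260,165,205),pink=(268,292,256,290))),('side',S,dict(thin=(302,350,208,292),thick=(318,362,305,398),rack=(282,342,95,210)))):
    for k,(u0,u1,v0,v1) in boxes.items():
        P=D['W'][v0:v1,u0:u1].reshape(-1,3);C=D['im'][v0:v1,u0:u1].reshape(-1,3).astype(int)
        P0=P;ok=P[:,2]>.012
        P=P[ok];
        print(n,k,len(P),'z max',np.nanmax(P[:,2]).round(4),'rect all',rect(P))
        if k in('thin','thick'):
            for lo,hi in((.03,.06),(.07,.14),(.146,.16)):
                Q=P[(P[:,2]>lo)&(P[:,2]<hi)]
                if len(Q)>5:print('  z',lo,hi,len(Q),Q.mean(0).round(4),rect(Q))
# fit planes of board faces from side view
for k,(u0,u1,v0,v1) in dict(thin=(302,350,208,292),thick=(318,362,305,398)).items():
    P=S['W'][v0:v1,u0:u1].reshape(-1,3);P=P[(P[:,2]>.065)&(P[:,2]<.145)]
    q=P-P.mean(0);w,v=np.linalg.eigh(q.T@q);print(k,'face',P.mean(0).round(4),v[:,0].round(3),np.sqrt(w/len(P)).round(4))
E
```

```text
top thin 575 z max 0.1563 rect all (array([496.5, 131. ]), array([59.8, 80.5]), 17.8)
  z 0.03 0.06 163 [0.4896 0.1263 0.0502] (array([491.2, 128. ]), array([27.8, 81.8]), 27.5)
  z 0.07 0.14 81 [0.4928 0.1271 0.1062] (array([492.8, 127.6]), array([ 6., 67.]), 22.9)
  z 0.146 0.16 140 [0.4962 0.131  0.1519] (array([496.3, 130.8]), array([10.3, 69.6]), 16.7)
top thick 694 z max 0.1568 rect all (array([474.8, 332.3]), array([57.7, 83.7]), 0.3)
  z 0.03 0.06 230 [0.4719 0.3231 0.0497] (array([475.4, 332.5]), array([33.6, 83.2]), 0.3)
  z 0.07 0.14 79 [0.4716 0.3135 0.1107] (array([474.6, 330.8]), array([69.8, 15.2]), 89.0)
  z 0.146 0.16 198 [0.4754 0.3321 0.1523] (array([475.7, 331.9]), array([69.3, 14.2]), 89.0)
top rack 4980 z max 0.118 rect all (array([ 532.6, -195.4]), array([119.5, 298.9]), 2.8)
top glue 535 z max 0.1542 rect all (array([731.9, 163.8]), array([46.5, 52.7]), 15.8)
top jar 493 z max 0.0562 rect all (array([753.5, -17.3]), array([58.8, 61. ]), 16.7)
top ham 1044 z max 0.0314 rect all (array([725.7, 345. ]), array([ 88.2, 241.4]), 82.9)
top purp 373 z max 0.145 rect a
[... 410 characters left out ...]
z 0.146 0.16 193 [0.4956 0.1334 0.1503] (array([495.7, 131. ]), array([10.3, 72. ]), 17.6)
side thick 2020 z max 0.154 rect all (array([472.7, 332.7]), array([60.7, 82.3]), 0.6)
  z 0.03 0.06 639 [0.4772 0.3482 0.0483] (array([472.7, 332.7]), array([35.3, 82.3]), 1.0)
  z 0.07 0.14 444 [0.4762 0.3517 0.1068] (array([479.9, 334.8]), array([15.2, 70.3]), 13.1)
  z 0.146 0.16 531 [0.4728 0.3343 0.1506] (array([473. , 332.8]), array([69.8, 17.6]), 89.6)
side rack 3692 z max 0.1522 rect all (array([ 528.1, -119. ]), array([117. , 440.5]), 2.7)
thin face [0.4962 0.141  0.1066] [0.934 0.357 0.002] [0.0021 0.0225 0.0233]
thick face [0.4762 0.351  0.1065] [ 0.989  0.147 -0.011] [0.004  0.0216 0.0235]
```

View pics/racktop.png

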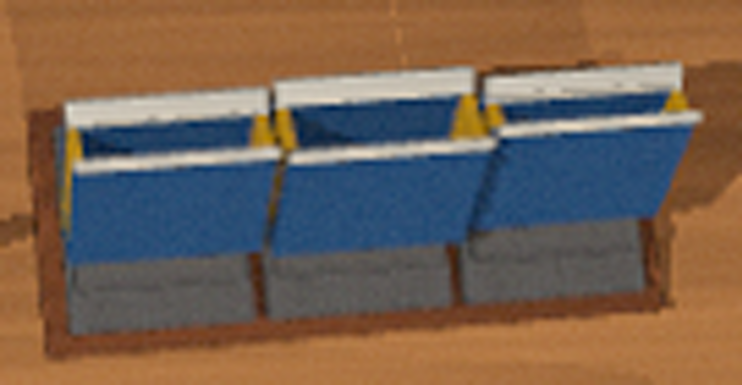

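View pics/rackside.png

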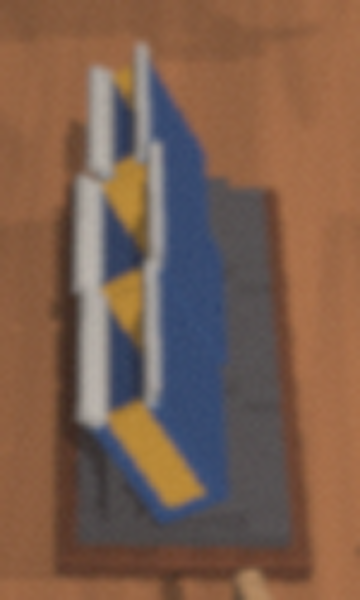

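The top crop shows lip gaps that are medium, widest and smallest from left to right, which suggests middle, wide, narrow. I'll confirm that with numbers in the slot frame.

```bash
python3 - <<'E'
from h import *
S=np.load('side0.npz');T=np.load('top0.npz')
H={}
for n,D,(u0,u1,v0,v1) in(('top',T,(322,452,180,240)),('side',S,(282,342,95,210))):
    P=D['W'][v0:v1,u0:u1].reshape(-1,3);C=D['im'][v0:v1,u0:u1].reshape(-1,1,3)
    hsv=cv2.cvtColor(C,cv2.COLOR_RGB2HSV).reshape(-1,3).astype(int)
    blue=(hsv[:,0]>95)&(hsv[:,0]<125)&(hsv[:,1]>120)&(P[:,2]>.03)
    white=(hsv[:,1]<60)&(hsv[:,2]>130)&(P[:,2]>.07)
    yel=(hsv[:,0]>15)&(hsv[:,0]<30)&(hsv[:,1]>150)&(hsv[:,2]>90)&(P[:,2]>.04)
    H[n]=(P,blue,white,yel)
P,b,w,y=H['top']
# near-wall plane per blue cluster: rough frame
def frame(psi):
    a=np.array([np.cos(psi),np.sin(psi),0]);k=np.array([0,0,1.])
    return np.array([.866*a-.5*k,np.cross(k,a),.5*a+.866*k])
F=frame(np.radians(2.8))
for n in H:
    P,b,w,y=H[n];L=P@F.T
    for nm,m in(('blue',b),('white',w),('yel',y)):
        Q=L[m]; print(n,nm,len(Q),'y ext',np.percentile(Q[:,1],[1,99]).round(4))
    # histogram
    if n=='top':
        h,e=np.histogram(L[b|w][:,1],np.arange(-.36,-.02,.005)) ;print(list(zip(e.round(3),h)))
np.savez('rack.npz',**{f'{n}{i}':v for n in H for i,v in enumerate(H[n])})
P,b,w,y=H['top'];Q=P[b];
L=Q@F.T;m=L[:,0]<np.median(L[:,0])+.006
A=Q[m];q=A-A.mean(0);ww,v=np.linalg.eigh(q.T@q);n=v[:,0];print('plane n',n,np.degrees(np.arctan2(n[1],n[0])),np.sqrt(ww/len(A)))
E
```

```text
top blue 2093 y ext [-0.3569 -0.0847]
top white 787 y ext [-0.3591 -0.0854]
top yel 118 y ext [-0.36   -0.0818]
[(np.float64(-0.36), np.int64(42)), (np.float64(-0.355), np.int64(47)), (np.float64(-0.35), np.int64(54)), (np.float64(-0.345), np.int64(52)), (np.float64(-0.34), np.int64(50)), (np.float64(-0.335), np.int64(53)), (np.float64(-0.33), np.int64(50)), (np.float64(-0.325), np.int64(49)), (np.float64(-0.32), np.int64(51)), (np.float64(-0.315), np.int64(48)), (np.float64(-0.31), np.int64(49)), (np.float64(-0.305), np.int64(52)), (np.float64(-0.3), np.int64(49)), (np.float64(-0.295), np.int64(54)), (np.float64(-0.29), np.int64(49)), (np.float64(-0.285), np.int64(46)), (np.float64(-0.28), np.int64(47)), (np.float64(-0.275), np.int64(37)), (np.float64(-0.27), np.int64(21)), (np.float64(-0.265), np.int64(44)), (np.float64(-0.26), np.int64(59)), (np.float64(-0.255), np.int64(60)), (np.float64(-0.25), np.int64(53)), (np.float64(-0.245), np.int64(65)), (np.float64(-0.24), np.int64(55)), (np.float64(-0.235), np.int64(56)), (np.float64(-0.23), np.int64(62)), (np.float64(-0.225), np.int64(
[... 890 characters left out ...]
 (np.float64(-0.095), np.int64(55)), (np.float64(-0.09), np.int64(49)), (np.float64(-0.085), np.int64(31)), (np.float64(-0.08), np.int64(0)), (np.float64(-0.075), np.int64(0)), (np.float64(-0.07), np.int64(0)), (np.float64(-0.065), np.int64(0)), (np.float64(-0.06), np.int64(0)), (np.float64(-0.055), np.int64(0)), (np.float64(-0.05), np.int64(0)), (np.float64(-0.045), np.int64(0)), (np.float64(-0.04), np.int64(0)), (np.float64(-0.035), np.int64(0)), (np.float64(-0.03), np.int64(0))]
side blue 640 y ext [-0.3408 -0.0811]
side white 588 y ext [-0.3588 -0.0822]
side yel 279 y ext [-0.3591 -0.0793]
plane n [ 0.86504181  0.05467879 -0.49871123] 3.6168209982227166 [0.00266137 0.01944622 0.08121977]
```

```bash
python3 - <<'E'
from h import *
R=np.load('rack.npz')
def frame(psi):
    a=np.array([np.cos(psi),np.sin(psi),0]);k=np.array([0,0,1.]);c,s=np.cos(np.pi/6),.5
    return np.array([c*a-s*k,np.cross(k,a),s*a+c*k])
F0=frame(np.radians(2.8))
c0=[-.1235,-.2195,-.315]
for psi in (2.8,3.6):
  F=frame(np.radians(psi))
  for j,c in enumerate(c0):
    print('psi',psi,'slot',j)
    for n in('top','side'):
        P,b,w,y=[R[n+str(i)] for i in range(4)]
        m=abs((P@F0.T)[:,1]-c)<.05; L=P@F.T
        Bm=m&b; 
        if n=='top':
            Q=P[Bm];x=L[Bm][:,0];f=x<np.percentile(x,40)+.004;A=Q[f]
            for _ in range(3):
                q=A-A.mean(0);ww,v=np.linalg.eigh(q.T@q);nn=v[:,0]*np.sign(v[0,0]);d=(Q-A.mean(0))@nn;A=Q[abs(d)<.003]
            print('  near face n yaw',np.degrees(np.arctan2(nn[1],nn[0])).round(2),'tilt',np.degrees(np.arcsin(-nn[2])).round(1),'x',np.median((A@F.T)[:,0]).round(4),len(A))
        W=L[m&w]
        # split near/far lip by kmeans
        _,lab,ce=cv2.kmeans(W[:,[0]].astype(np.float32),2,None,(3,50,1e-6),5,0)
        for g in np.argsort(ce[:,0]):
            G=W[lab[:,0]==g];s=np.polyfit(G[:,1],G[:,0],1)[0]
            print('  ',n,'lip',len(G),'x',np.percentile(G[:,0],[3,50,97]).round(4),'y',np.percentile(G[:,1],[1,99]).round(4),'z',np.percentile(G[:,2],[3,50,97]).round(4),'slope deg',np.degrees(s).round(2))
        Y=L[m&y];print('   yel y',len(Y),np.percentile(Y[:,1],[2,98]).round(4),'x',np.percentile(Y[:,0],[3,97]).round(4))
E
```

```text
psi 2.8 slot 0
  near face n yaw 2.54 tilt 30.0 x 0.4147 559
   top lip 82 x [0.4109 0.414  0.417 ] y [-0.1708 -0.0835] z [0.3627 0.3668 0.3696] slope deg 0.08
   top lip 184 x [0.4418 0.446  0.4508] y [-0.172  -0.0831] z [0.3581 0.3639 0.3688] slope deg 0.26
   yel y 40 [-0.1724 -0.0818] x [0.4267 0.4409]
   side lip 87 x [0.4114 0.414  0.4185] y [-0.166  -0.0815] z [0.3527 0.3636 0.3659] slope deg 0.76
   side lip 141 x [0.4413 0.4446 0.4482] y [-0.1703 -0.0822] z [0.3558 0.3612 0.3658] slope deg 0.16
   yel y 184 [-0.1697 -0.0795] x [0.4241 0.4384]
psi 2.8 slot 1
  near face n yaw 2.69 tilt 30.0 x 0.4111 568
   top lip 82 x [0.4073 0.4103 0.4138] y [-0.264  -0.1712] z [0.3614 0.3664 0.37  ] slope deg 0.8
   top lip 190 x [0.4445 0.4488 0.4539] y [-0.2656 -0.1715] z [0.3587 0.3639 0.3697] slope deg -0.42
   yel y 64 [-0.2673 -0.1704] x [0.4231 0.4453]
   side lip 79 x [0.4073 0.4107 0.4147] y [-0.2653 -0.1757] z [0.354  0.3633 0.3663] slope deg 0.74
   side lip 121 x [0.4442 0.448  0.4518] y [-0.2651 -0.1704] z [0.3553 0.3601 0.3657] slope deg -0.11
   yel y 87 [-0.2657 -0.1698] x 
[... 1544 characters left out ...]
ide lip 121 x [0.4414 0.4452 0.449 ] y [-0.273  -0.1782] z [0.3537 0.3586 0.3642] slope deg 0.58
   yel y 87 [-0.2734 -0.1774] x [0.4202 0.4377]
psi 3.6 slot 2
  near face n yaw 2.54 tilt 30.0 x 0.4136 540
   top lip 81 x [0.4102 0.4129 0.4164] y [-0.3685 -0.278 ] z [0.3573 0.3645 0.3674] slope deg 0.24
   top lip 182 x [0.4341 0.4389 0.4437] y [-0.3687 -0.2737] z [0.3474 0.3613 0.3669] slope deg 1.41
   yel y 30 [-0.3686 -0.2733] x [0.4216 0.4396]
   side lip 68 x [0.4103 0.4131 0.4168] y [-0.3681 -0.273 ] z [0.3393 0.3603 0.3641] slope deg 0.35
   side lip 99 x [0.4343 0.4377 0.4428] y [-0.369  -0.2745] z [0.3521 0.3579 0.3629] slope deg 1.77
   yel y 18 [-0.37   -0.2729] x [0.4237 0.4316]
```

Order by lip span is middle (about 32 mm), wide (38) and narrow (26), with the face planes agreeing at 30° tilt and 2.7° yaw. All three slot centres come out at the same local x of 0.432, and the lip height matches 70 mm. Both boards have their tops at 0.152, as expected. Next I travel to above the thin board.

```bash
cat > plan.py <<'E'
from h import *
from scipy.spatial.transform import Rotation as Ro
psi=np.radians(2.7)
a=np.array([np.cos(psi),np.sin(psi),0]);k=np.array([0,0,1.])
F=np.array([np.cos(np.pi/6)*a-.5*k,np.cross(k,a),.5*a+np.cos(np.pi/6)*k])
F28=(lambda p:np.array([[np.cos(np.pi/6)*np.cos(p),np.cos(np.pi/6)*np.sin(p),-.5],[-np.sin(p),np.cos(p),0],[.5*np.cos(p),.5*np.sin(p),np.cos(np.pi/6)]]))(np.radians(2.8))
slot={'middle':F28.T@[.4315,-.1255,.2976],'narrow':F28.T@[.4315,-.3155,.2976]}
def down(yaw):
    y=np.array([np.cos(yaw),np.sin(yaw),0]);z=np.array([0,0,-1.]);return np.c_[np.cross(y,z),y,z]
Rslot=np.c_[F[1],F[0],-F[2]]
def go(pos,Rt):
    s=status.read_state();R=Ro.from_rotvec(s['tcp_rot'])
    d=(np.array(pos)-s['tool_pos'])/.1; r=(Ro.from_matrix(Rt)*R.inv()).as_rotvec()/(np.pi/2)
    print('t',round(s['time'],2),'pos',s['tool_pos'].round(4),'F',s['wrist_force'].round(1),'w',round(s['width'],3),'| turn',r.round(3),'shift',d.round(3))
thin=([.496,.131],np.radians(17.2)); thick=([.4745,.3323],np.radians(-.8))
E
python3 - <<'E'
from plan import *
print(slot)
go([*thin[0],.23],down(thin[1]))
E
```

```text
{'middle': array([ 0.52799683, -0.09982666,  0.04197916]), 'narrow': array([ 0.53727828, -0.28959982,  0.04197916])}
t 0.1 pos [ 0.2425 -0.6292  0.2301] F [ 0.5 -0.5 -0.1] w 1.001 | turn [-0.001 -0.001  0.957] shift [ 2.535e+00  7.602e+00 -1.000e-03]
```

Request:
move_arm:
  deltas:
    - [[0,0,0.12],[0.32,0.95,0],0]
    - [[0,0,0.12],[0.32,0.95,0],0]
    - [[0,0,0.12],[0.32,0.95,0],0]
  grip_force: 40

```text
time: 0.48
tool_pos: [0.2753, -0.5323, 0.2307]
tcp_rot: [-3.018, -0.866, -0.0]
wrist_force: [-0.4, 0.5, -0.5]
width: 0.501
```

Request:
move_arm:
  deltas:
    - [[0,0,0.12],[0.32,0.95,0],0]
    - [[0,0,0.12],[0.32,0.95,0],0]
    - [[0,0,0.12],[0.32,0.95,0],0]

```text
time: 0.85
tool_pos: [0.3071, -0.4386, 0.2311]
tcp_rot: [-2.925, -1.146, 0.0]
wrist_force: [-0.0, 0.4, 0.2]
width: 0.5
```

Request:
move_arm:
  deltas:
    - [[0,0,0.12],[0.32,0.95,0],0]
    - [[0,0,0.12],[0.32,0.95,0],0]
    - [[0,0,0.12],[0.32,0.95,0],0]

```text
time: 1.23
tool_pos: [0.3391, -0.3446, 0.2314]
tcp_rot: [2.804, 1.416, -0.0]
wrist_force: [-0.1, -0.3, -0.1]
width: 0.498
```

Request:
move_arm:
  deltas:
    - [[0,0,0.12],[0.32,0.95,0],0]
    - [[0,0,0.12],[0.32,0.95,0],0]
    - [[0,0,0.12],[0.32,0.95,0],0]

```text
time: 1.6
tool_pos: [0.3714, -0.2501, 0.2315]
tcp_rot: [2.658, 1.673, -0.0]
wrist_force: [-0.2, -1.0, 0.1]
width: 0.506
```

Request:
move_arm:
  deltas:
    - [[0,0,0.12],[0.32,0.95,0],0]
    - [[0,0,0.12],[0.32,0.95,0],0]
    - [[0,0,0.12],[0.32,0.95,0],0]

```text
time: 1.98
tool_pos: [0.4037, -0.1553, 0.2315]
tcp_rot: [2.489, 1.916, -0.0]
wrist_force: [-0.4, -0.8, -0.2]
width: 0.499
```

Request:
move_arm:
  deltas:
    - [[0,0,0.12],[0.32,0.95,0],0]
    - [[0,0,0.12],[0.32,0.95,0],0]
    - [[0,0,0.12],[0.32,0.95,0],0]

```text
time: 2.35
tool_pos: [0.4359, -0.0604, 0.2314]
tcp_rot: [2.298, 2.141, -0.001]
wrist_force: [0.4, -1.0, -0.8]
width: 0.503
```

Request:
move_arm:
  deltas:
    - [[0,0,0.12],[0.32,0.95,0],0]
    - [[0,0,0.12],[0.32,0.95,0],0]
    - [[0,0,0.12],[0.32,0.95,0],0]

```text
time: 2.72
tool_pos: [0.468, 0.0345, 0.2313]
tcp_rot: [2.087, 2.348, -0.001]
wrist_force: [-0.4, 0.4, 0.5]
width: 0.503
```

Request:
move_arm:
  deltas:
    - [[0,0,0.12],[0.32,0.95,0],0]
    - [[0,0,0.12],[0.32,0.95,0],0]
    - [[0,0,0.12],[0.32,0.95,0],0]
    - [[0,0,0.12],[0.32,0.95,0],0]

```text
time: 3.22
tool_pos: [0.4989, 0.1279, 0.231]
tcp_rot: [1.86, 2.532, -0.003]
wrist_force: [-0.3, 0.1, -0.3]
width: 0.5
```

```bash
python3 - <<'E'
from plan import *
go([*thin[0],.11],down(thin[1]))
E
```

```text
t 3.23 pos [0.4989 0.1279 0.231 ] F [-0.3  0.1 -0.3] w 0.5 | turn [ 0.001 -0.    -0.002] shift [-0.029  0.031 -1.21 ]
```

Request:
move_arm:
  deltas:
    - [[0,0,0],[-0.03,0.03,-0.2],0]
    - [[0,0,0],[-0.03,0.03,-0.6],0]
    - [[0,0,0],[-0.03,0.03,-0.9],0]
    - [[0,0,0],[-0.03,0.03,-0.9],0]

```text
time: 3.72
tool_pos: [0.4931, 0.1306, 0.1386]
tcp_rot: [-1.859, -2.528, 0.008]
wrist_force: [-0.1, 0.0, -0.3]
width: 0.502
```

Request:
move_arm:
  deltas:
    - [[0,0,0],[0,0,-0.31],0]
    - [[0,0,0],[0,0,-0.31],0]
    - [[0,0,0],[0,0,-0.31],1]
    - [[0,0,0],[0,0,-0.31],1]
    - [[0,0,0],[0,0,-0.31],1]
    - [[0,0,0],[0,0,-0.31],1]
    - [[0,0,0],[0,0,-0.31],1]

```text
time: 4.6
tool_pos: [0.4964, 0.133, 0.1123]
tcp_rot: [1.857, 2.532, 0.001]
wrist_force: [-1.6, -2.4, 5.5]
width: 0.115
```

```bash
python3 - <<'E'
from plan import *
go([*thin[0],.11],down(thin[1]))
E
```

```text
t 4.6 pos [0.4964 0.133  0.1123] F [-1.6 -2.4  5.5] w 0.115 | turn [ 0.     0.001 -0.003] shift [-0.004 -0.02  -0.023]
```

Grip width is 9.8 mm, which matches the thin board. Now I lift it.

Request:
move_arm:
  deltas:
    - [[0,0,0],[0,0,0.1],1]
    - [[0,0,0],[0,0,0.3],1]
    - [[0,0,0],[0,0,0.6],1]
    - [[0,0,0],[0,0,0.9],1]
    - [[0,0,0],[0,0,1],1]

```text
time: 5.22
tool_pos: [0.4974, 0.1336, 0.2135]
tcp_rot: [1.856, 2.53, 0.007]
wrist_force: [0.1, -1.3, -0.5]
width: 0.115
```

Request:
move_arm:
  deltas:
    - [[0,0,0],[0,0,0.3],1]
    - [[0,0,0],[0,0,0.6],1]
    - [[0,0,0],[0,0,0.85],1]
    - [[0,0,0],[0,0,0.85],1]

```text
time: 5.72
tool_pos: [0.4969, 0.1335, 0.2972]
tcp_rot: [1.856, 2.531, 0.005]
wrist_force: [-0.3, -0.2, -1.6]
width: 0.114
```

```bash
python3 - <<'E'
from plan import *
go(slot['narrow']+F[2]*.19+[0,0,.06],Rslot)
print(slot['narrow']+F[2]*.19,Ro.from_matrix(Rslot).as_rotvec())
im,W=cloud('side');c=im[60:330,200:480];cv2.imwrite('pics/lift1.png',cv2.resize(c,None,fx=2,fy=2)[...,::-1])
E
```

```text
t 5.72 pos [0.4969 0.1335 0.2972] F [-0.3 -0.2 -1.6] w 0.114 | turn [-0.059  0.332 -0.16 ] shift [ 1.353 -4.186 -0.307]
[ 0.63217282 -0.28512471  0.20652399] [-1.88542107 -1.97643065  0.529583  ]
```

View pics/lift1.png

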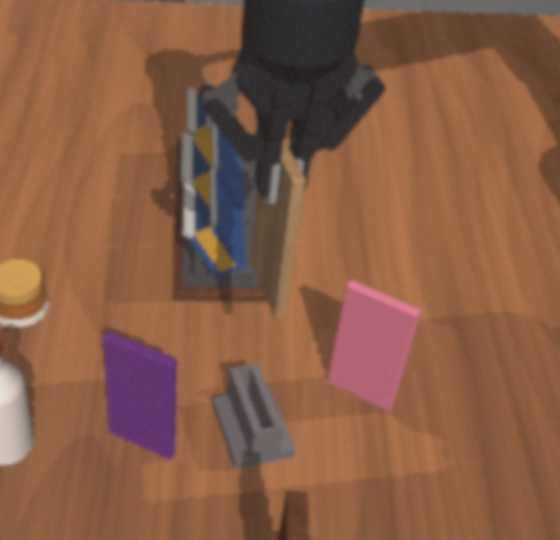

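The board hangs upright in the grip at about (280,230) in the crop, and its stand is empty. Next I carry it to the narrow slot while tilting.

Request:
move_arm:
  deltas:
    - [[-0.003,0.017,-0.008],[0.07,-0.2,0],1]
    - [[-0.006,0.033,-0.016],[0.14,-0.4,0],1]
    - [[-0.009,0.05,-0.024],[0.2,-0.6,0],1]
    - [[-0.012,0.066,-0.032],[0.27,-0.84,0],1]

```text
time: 6.28
tool_pos: [0.5223, 0.0483, 0.2937]
tcp_rot: [-1.874, -2.424, 0.121]
wrist_force: [0.2, 0.7, 0.5]
width: 0.109
```

Request:
move_arm:
  deltas:
    - [[-0.003,0.017,-0.008],[0.07,-0.2,0],1]
    - [[-0.006,0.033,-0.016],[0.14,-0.4,0],1]
    - [[-0.009,0.05,-0.024],[0.2,-0.6,0],1]
    - [[-0.012,0.066,-0.032],[0.27,-0.84,0],1]

```text
time: 6.78
tool_pos: [0.5502, -0.0361, 0.2952]
tcp_rot: [-1.886, -2.316, 0.231]
wrist_force: [0.2, -0.3, -0.4]
width: 0.112
```

Request:
move_arm:
  deltas:
    - [[-0.003,0.017,-0.008],[0.07,-0.2,0],1]
    - [[-0.006,0.033,-0.016],[0.14,-0.4,0],1]
    - [[-0.009,0.05,-0.024],[0.2,-0.6,0],1]
    - [[-0.012,0.066,-0.032],[0.27,-0.84,0],1]

```text
time: 7.28
tool_pos: [0.5771, -0.12, 0.2952]
tcp_rot: [-1.891, -2.204, 0.338]
wrist_force: [0.0, -0.3, -0.5]
width: 0.109
```

Request:
move_arm:
  deltas:
    - [[-0.003,0.017,-0.008],[0.07,-0.2,0],1]
    - [[-0.006,0.033,-0.016],[0.14,-0.4,0],1]
    - [[-0.009,0.05,-0.024],[0.2,-0.6,0],1]
    - [[-0.012,0.066,-0.032],[0.27,-0.84,0],1]

```text
time: 7.78
tool_pos: [0.6041, -0.2039, 0.2951]
tcp_rot: [-1.89, -2.09, 0.439]
wrist_force: [0.3, -0.5, -1.0]
width: 0.111
```

Request:
move_arm:
  deltas:
    - [[-0.003,0.017,-0.008],[0.07,-0.2,0],1]
    - [[-0.006,0.033,-0.016],[0.14,-0.4,0],1]
    - [[-0.009,0.05,-0.024],[0.2,-0.6,0],1]
    - [[-0.012,0.066,-0.032],[0.27,-0.84,0],1]
    - [[-0.012,0.066,-0.032],[0.27,-0.84,0],1]
    - [[-0.012,0.066,-0.032],[0.27,-0.84,0],1]

```text
time: 8.52
tool_pos: [0.6307, -0.2867, 0.2949]
tcp_rot: [-1.884, -1.976, 0.533]
wrist_force: [0.0, -0.5, -0.9]
width: 0.113
```

```bash
python3 - <<'E'
from plan import *
go(slot['narrow']+F[2]*.19,Rslot);print(status.read_state()['q'])
E
```

```text
t 8.53 pos [ 0.6307 -0.2867  0.2949] F [ 0.  -0.5 -0.9] w 0.113 | turn [ 0.001 -0.002 -0.   ] shift [ 0.015  0.016 -0.883]
[-0.36184433  0.60334542  1.10290856 -0.21493849  1.91692795 -0.43281655]
```

Request:
move_arm:
  deltas:
    - [[0,0,0],[0.01,0.02,-0.2],1]
    - [[0,0,0],[0.01,0.02,-0.5],1]
    - [[0,0,0],[0.01,0.02,-0.7],1]
    - [[0,0,0],[0.01,0.02,-0.88],1]
    - [[0,0,0],[0.01,0.02,-0.88],1]
    - [[0,0,0],[0.01,0.02,-0.88],1]

```text
time: 9.28
tool_pos: [0.632, -0.285, 0.2081]
tcp_rot: [-1.885, -1.977, 0.533]
wrist_force: [-0.5, 0.0, -0.1]
width: 0.112
```

```bash
python3 - <<'E'
from plan import *
go(slot['narrow']+F[2]*.19,Rslot)
o=slot['narrow']
for n in('top','side'):
    im,W=cloud(n);L=(W-o)@F.T
    hsv=cv2.cvtColor(im,cv2.COLOR_RGB2HSV).astype(int)
    m=(abs(L[...,0])<.04)&(abs(L[...,1])<.06)&(L[...,2]>.085)&(L[...,2]<.155)&(hsv[...,0]>8)&(hsv[...,0]<25)&(hsv[...,1]>50)
    Q=L[m]
    print(n,len(Q),[np.percentile(Q[:,i],[2,50,98]).round(4) for i in range(3)] if len(Q) else '')
    if len(Q)>20:
        for lo in(.085,.1,.12,.135):
            q=Q[(Q[:,2]>lo)&(Q[:,2]<lo+.02)]
            if len(q)>5:print('  ',lo,len(q),np.percentile(q[:,0],[5,50,95]).round(4),np.percentile(q[:,1],[2,98]).round(4))
    w=(abs(L[...,0])<.04)&(abs(L[...,1])<.055)&(L[...,2]>.055)&(L[...,2]<.08)&(hsv[...,1]<60)
    print('  lip',w.sum(),np.percentile(L[w][:,0],[3,97]).round(4))
    c=im[150:250,320:480] if n=='top' else im[60:220,240:400]
    cv2.imwrite(f'pics/pre_{n}.png',cv2.resize(c,None,fx=4,fy=4)[...,::-1] if n=='top' else cv2.resize(c,None,fx=3.7,fy=3.7)[...,::-1])
E
```

```text
t 9.28 pos [ 0.632  -0.285   0.2081] F [-0.5  0.  -0.1] w 0.112 | turn [ 0.002 -0.001 -0.001] shift [ 0.001 -0.001 -0.016]
top 27 [array([-0.0044, -0.0005,  0.0047]), array([0.0323, 0.0336, 0.0348]), array([0.0946, 0.1164, 0.1492])]
   0.1 13 [-0.0043 -0.0008  0.0037] [0.0321 0.0348]
   0.12 10 [-0.0024  0.0015  0.0039] [0.0328 0.0339]
  lip 80 [-0.0209  0.0202]
side 298 [array([-0.0065, -0.0051,  0.0037]), array([-0.0333,  0.015 ,  0.035 ]), array([0.0929, 0.1232, 0.1531])]
   0.085 67 [-0.0062 -0.0053  0.0024] [-0.0338  0.0341]
   0.1 90 [-0.0063 -0.0052  0.0021] [-0.0316  0.0353]
   0.12 94 [-0.0061 -0.005   0.0017] [-0.0329  0.0349]
   0.135 93 [-0.0061 -0.005   0.0025] [-0.0318  0.0349]
  lip 181 [-0.0176  0.0152]
```

View pics/pre_side.png

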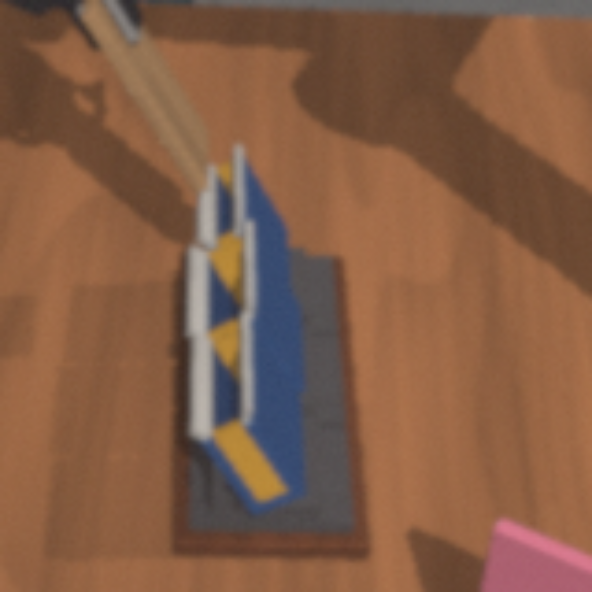

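The board is parallel to the slot and centred along y (±34 mm). Across the gap it sits about 1 mm off the lip centre. I'll insert it in small steps and watch the force.

Request:
move_arm:
  deltas:
    - [[0,0,0],[-0.055,-0.003,-0.1],1]
    - [[0,0,0],[-0.105,-0.005,-0.18],1]
    - [[0,0,0],[-0.155,-0.007,-0.26],1]
    - [[0,0,0],[-0.205,-0.01,-0.35],1]
    - [[0,0,0],[-0.205,-0.01,-0.35],1]

```text
time: 10.0
tool_pos: [0.6101, -0.2856, 0.171]
tcp_rot: [-1.883, -1.975, 0.534]
wrist_force: [-0.1, -0.1, -0.4]
width: 0.117
```

Request:
move_arm:
  deltas:
    - [[0,0,0],[-0.05,-0.002,-0.087],1]
    - [[0,0,0],[-0.1,-0.005,-0.173],1]
    - [[0,0,0],[-0.15,-0.007,-0.26],1]
    - [[0,0,0],[-0.15,-0.007,-0.26],1]

```text
time: 10.5
tool_pos: [0.5951, -0.2863, 0.145]
tcp_rot: [-1.883, -1.975, 0.534]
wrist_force: [-0.0, 0.1, -1.3]
width: 0.116
```

```bash
python3 - <<'E'
from plan import *
go(slot['narrow']+F[2]*.1003,Rslot);s=status.read_state();print(F@(s['tool_pos']-slot['narrow']),F@s['wrist_force'],s['torque'])
E
```

```text
t 10.5 pos [ 0.5951 -0.2863  0.145 ] F [-0.   0.1 -1.3] w 0.116 | turn [ 0.001 -0.003 -0.   ] shift [-0.077 -0.009 -0.162]
[-0.00138172  0.00057944  0.1181548 ] [ 0.64120614  0.09297086 -1.17696453] [ 0.04577906 -0.34579977 -0.00590932]
```

Request:
move_arm:
  deltas:
    - [[0,0,0],[-0.02,-0.002,-0.05],1]
    - [[0,0,0],[-0.045,-0.004,-0.09],1]
    - [[0,0,0],[-0.07,-0.005,-0.135],1]
    - [[0,0,0],[-0.07,-0.005,-0.135],1]

```text
time: 11.0
tool_pos: [0.5887, -0.2869, 0.1323]
tcp_rot: [-1.884, -1.976, 0.534]
wrist_force: [-0.0, 0.8, -0.7]
width: 0.116
```

Request:
move_arm:
  deltas:
    - [[0,0,0],[-0.01,0,-0.017],1]
    - [[0,0,0],[-0.02,-0.001,-0.035],1]
    - [[0,0,0],[-0.02,-0.001,-0.035],1]

```text
time: 11.38
tool_pos: [0.5871, -0.2871, 0.1291]
tcp_rot: [-1.884, -1.976, 0.533]
wrist_force: [-0.0, -0.0, -0.5]
width: 0.114
```

```bash
cat >> plan.py <<'E'
def chk(name,h=(8,25)):
    o=slot[name];s=status.read_state();print('tcp in slot',(F@(s['tool_pos']-o)).round(4),'F',(F@s['wrist_force']).round(1),'w',s['width'].round(3),'tq',s['torque'].round(2))
    for n in('top','side'):
        im,W=cloud(n);L=(W-o)@F.T;hsv=cv2.cvtColor(im,cv2.COLOR_RGB2HSV).astype(int)
        m=(abs(L[...,0])<.04)&(abs(L[...,1])<.06)&(L[...,2]>.078)&(L[...,2]<.16)&(hsv[...,1]>50)&((hsv[...,0]<h[1])|(hsv[...,0]>170))&(hsv[...,2]>20)
        Q=L[m];print(n,len(Q),[np.percentile(Q[:,i],[3,50,97,99.5]).round(4) for i in range(3)])
        cv2.imwrite(f'pics/chk_{name}_{n}.png',cv2.resize(im[150:260,310:470] if n=='top' else im[60:220,240:400],None,fx=3.7,fy=3.7)[...,::-1])
E
python3 -c "
from plan import *
chk('narrow')"
```

```text
Traceback (most recent call last):
  File "plan.py", line 17, in chk
    o=slot[name];s=status.read_state();print('tcp in slot',(F@(s['tool_pos']-o)).round(4),'F',(F@s['wrist_force']).round(1),'w',s['width'].round(3),'tq',s['torque'].round(2))
                                                                                                                                ^^^^^^^^^^^^^^^^
AttributeError: 'float' object has no attribute 'round'
```

Request:
move_arm:
  deltas:
    - [[0,0,0],[-0.005,0,-0.009],1]
    - [[0,0,0],[-0.01,0,-0.017],1]
    - [[0,0,0],[-0.01,0,-0.017],1]

```text
time: 11.75
tool_pos: [0.5868, -0.2873, 0.1285]
tcp_rot: [-1.886, -1.978, 0.533]
wrist_force: [1.3, 0.1, 4.5]
width: 0.115
```

```bash
sed -i "s/s\['width'\].round(3)/round(s['width'],3)/" plan.py
python3 -c "
from plan import *
chk('narrow')"
```

```text
tcp in slot [-0.0003 -0.      0.0998] F [-1.1  0.   4.5] w 0.115 tq [ 0.1  -0.1  -0.02]
top 71 [array([-0.0056, -0.0023,  0.0064,  0.0072]), array([0.0284, 0.0329, 0.0343, 0.0348]), array([0.0803, 0.1084, 0.1416, 0.1427])]
side 314 [array([-0.0257, -0.0031,  0.0314,  0.0385]), array([-0.0119,  0.0158,  0.035 ,  0.036 ]), array([0.0805, 0.1209, 0.1547, 0.1586])]
```

The floor contact is 4.5 N at a TCP height of 99.8 mm, against 100.3 expected, so the board is home. I release and back out along the slot axis.

Request:
move_arm:
  deltas:
    - [[0,0,0],[0.005,0,0.01],0.5]
    - [[0,0,0],[0.005,0,0.01],0]
    - [[0,0,0],[0.005,0,0.01],0]
    - [[0,0,0],[0.005,0,0.01],0]

```text
time: 12.35
tool_pos: [0.5864, -0.2871, 0.1282]
tcp_rot: [-1.884, -1.976, 0.534]
wrist_force: [0.3, 0.2, -0.0]
width: 0.499
```

Request:
move_arm:
  deltas:
    - [[0,0,0],[0.15,0.007,0.26],0]
    - [[0,0,0],[0.3,0.014,0.52],0]
    - [[0,0,0],[0.5,0.024,0.866],0]
    - [[0,0,0],[0.5,0.024,0.866],0]

```text
time: 12.85
tool_pos: [0.6393, -0.2852, 0.2188]
tcp_rot: [-1.89, -1.982, 0.531]
wrist_force: [0.8, -0.8, -1.1]
width: 0.499
```

```bash
python3 -c "
from plan import *
chk('narrow');go([*thick[0],.24],down(thick[1]))"
```

```text
tcp in slot [ 0.     -0.0004  0.2041] F [ 1.2 -0.8 -0.5] w 0.499 tq [ 0.   -0.27 -0.01]
top 37 [array([-0.0029,  0.002 ,  0.0081,  0.0086]), array([0.0314, 0.0332, 0.0345, 0.0347]), array([0.0806, 0.107 , 0.137 , 0.1388])]
side 331 [array([-0.0041, -0.0029,  0.0058,  0.0064]), array([-0.0328,  0.0121,  0.0345,  0.0358]), array([0.0787, 0.1144, 0.1387, 0.1392])]
t 12.95 pos [ 0.6368 -0.2847  0.215 ] F [ 0.2  0.2 -0.7] w 0.504 | turn [ 0.007 -0.334 -0.038] shift [-1.623  6.17   0.25 ]
```

View pics/chk_narrow_side.png

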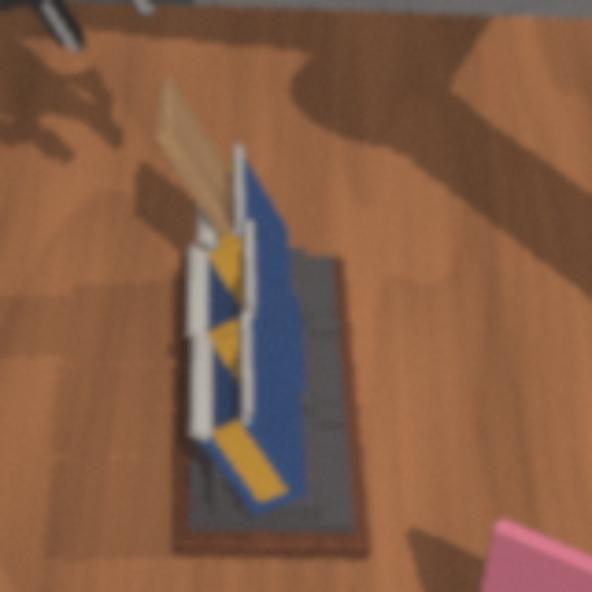

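The thin board is seated with its top at 139 mm up the slot (140 expected), at slant and released. Now to the thick board.

Request:
move_arm:
  deltas:
    - [[0.001,-0.024,-0.003],[-0.1,0.44,0.25],0]
    - [[0.001,-0.048,-0.005],[-0.23,0.88,0.25],0]
    - [[0.001,-0.048,-0.005],[-0.23,0.88,0.25],0]

```text
time: 13.32
tool_pos: [0.6114, -0.1938, 0.2393]
tcp_rot: [-1.932, -2.016, 0.466]
wrist_force: [0.9, -0.6, -0.2]
width: 0.503
```

Request:
move_arm:
  deltas:
    - [[0.001,-0.048,-0.005],[-0.23,0.88,0],0]
    - [[0.001,-0.048,-0.005],[-0.23,0.88,0],0]
    - [[0.001,-0.048,-0.005],[-0.23,0.88,0],0]

```text
time: 13.7
tool_pos: [0.5899, -0.1076, 0.2396]
tcp_rot: [-1.986, -2.054, 0.396]
wrist_force: [-0.1, -0.6, -0.4]
width: 0.502
```

Request:
move_arm:
  deltas:
    - [[0.001,-0.048,-0.005],[-0.23,0.88,0],0]
    - [[0.001,-0.048,-0.005],[-0.23,0.88,0],0]
    - [[0.001,-0.048,-0.005],[-0.23,0.88,0],0]

```text
time: 14.08
tool_pos: [0.5678, -0.0206, 0.24]
tcp_rot: [-2.039, -2.09, 0.322]
wrist_force: [0.8, 0.2, 0.7]
width: 0.504
```

Request:
move_arm:
  deltas:
    - [[0.001,-0.048,-0.005],[-0.23,0.88,0],0]
    - [[0.001,-0.048,-0.005],[-0.23,0.88,0],0]
    - [[0.001,-0.048,-0.005],[-0.23,0.88,0],0]

```text
time: 14.45
tool_pos: [0.5452, 0.0669, 0.2401]
tcp_rot: [-2.09, -2.124, 0.245]
wrist_force: [-0.3, -0.0, -0.3]
width: 0.501
```

Request:
move_arm:
  deltas:
    - [[0.001,-0.048,-0.005],[-0.23,0.88,0],0]
    - [[0.001,-0.048,-0.005],[-0.23,0.88,0],0]
    - [[0.001,-0.048,-0.005],[-0.23,0.88,0],0]

```text
time: 14.82
tool_pos: [0.5226, 0.1547, 0.2401]
tcp_rot: [-2.139, -2.156, 0.166]
wrist_force: [-0.0, -0.5, 0.8]
width: 0.499
```

Request:
move_arm:
  deltas:
    - [[0.001,-0.048,-0.005],[-0.23,0.88,0],0]
    - [[0.001,-0.048,-0.005],[-0.23,0.88,0],0]
    - [[0.001,-0.048,-0.005],[-0.23,0.88,0],0]

```text
time: 15.2
tool_pos: [0.4998, 0.2426, 0.2401]
tcp_rot: [-2.187, -2.187, 0.084]
wrist_force: [0.3, -0.2, 0.5]
width: 0.499
```

Request:
move_arm:
  deltas:
    - [[0.001,-0.048,-0.005],[-0.23,0.88,0],0]
    - [[0.001,-0.048,-0.005],[-0.23,0.88,0],0]
    - [[0.001,-0.048,-0.005],[-0.23,0.88,0],0]
    - [[0.001,-0.048,-0.005],[-0.23,0.88,0],0]

```text
time: 15.7
tool_pos: [0.4771, 0.3293, 0.2398]
tcp_rot: [2.23, 2.207, -0.001]
wrist_force: [0.8, 0.1, -0.5]
width: 0.501
```

```bash
python3 -c "
from plan import *
go([*thick[0],.11],down(thick[1]))"
```

```text
t 15.7 pos [0.4771 0.3293 0.2398] F [ 0.8  0.1 -0.5] w 0.501 | turn [ 0.002  0.002 -0.002] shift [-0.026  0.03  -1.298]
```

Request:
move_arm:
  deltas:
    - [[0,0,0],[-0.03,0.03,-0.3],0]
    - [[0,0,0],[-0.03,0.03,-0.6],0]
    - [[0,0,0],[-0.03,0.03,-0.9],0]
    - [[0,0,0],[-0.03,0.03,-0.9],0]

```text
time: 16.2
tool_pos: [0.4716, 0.3311, 0.1471]
tcp_rot: [2.232, 2.208, -0.009]
wrist_force: [-0.6, 0.3, 0.4]
width: 0.501
```

Request:
move_arm:
  deltas:
    - [[0,0,0],[0,0,-0.2],0]
    - [[0,0,0],[0,0,-0.4],0]
    - [[0,0,0],[0,0,-0.4],1]
    - [[0,0,0],[0,0,-0.4],1]
    - [[0,0,0],[0,0,-0.4],1]
    - [[0,0,0],[0,0,-0.4],1]
    - [[0,0,0],[0,0,-0.4],1]

```text
time: 17.08
tool_pos: [0.4728, 0.3344, 0.1105]
tcp_rot: [2.229, 2.21, 0.002]
wrist_force: [-0.6, -1.3, -1.5]
width: 0.182
```

Request:
move_arm:
  deltas:
    - [[0,0,0],[0,0,0.1],1]
    - [[0,0,0],[0,0,0.3],1]
    - [[0,0,0],[0,0,0.6],1]
    - [[0,0,0],[0,0,0.9],1]
    - [[0,0,0],[0,0,1],1]

```text
time: 17.7
tool_pos: [0.4744, 0.3353, 0.2145]
tcp_rot: [2.229, 2.209, 0.011]
wrist_force: [-0.4, -0.2, -1.1]
width: 0.179
```

Request:
move_arm:
  deltas:
    - [[0,0,0],[0,0,0.3],1]
    - [[0,0,0],[0,0,0.6],1]
    - [[0,0,0],[0,0,0.85],1]
    - [[0,0,0],[0,0,0.85],1]

```text
time: 18.2
tool_pos: [0.4738, 0.335, 0.2978]
tcp_rot: [2.229, 2.209, 0.009]
wrist_force: [-0.1, 0.1, -2.0]
width: 0.182
```

```bash
python3 -c "
from plan import *
go(slot['middle']+F[2]*.19+[0,0,.088],Rslot)"
```

```text
t 18.2 pos [0.4738 0.335  0.2978] F [-0.1  0.1 -2. ] w 0.182 | turn [-0.007  0.337  0.035] shift [ 1.491 -4.303 -0.032]
```

Width is 15.5 mm, so the thick board is held.

Request:
move_arm:
  deltas:
    - [[0,0.017,0.002],[0.07,-0.2,0],1]
    - [[-0.001,0.033,0.004],[0.15,-0.43,0],1]
    - [[-0.001,0.05,0.005],[0.22,-0.64,0],1]
    - [[-0.001,0.067,0.007],[0.3,-0.86,0],1]

```text
time: 18.7
tool_pos: [0.502, 0.2473, 0.293]
tcp_rot: [-2.166, -2.171, 0.12]
wrist_force: [-0.1, 0.0, -1.0]
width: 0.184
```

Request:
move_arm:
  deltas:
    - [[0,0.017,0.002],[0.07,-0.2,0],1]
    - [[-0.001,0.033,0.004],[0.15,-0.43,0],1]
    - [[-0.001,0.05,0.005],[0.22,-0.64,0],1]
    - [[-0.001,0.067,0.007],[0.3,-0.86,0],1]

```text
time: 19.2
tool_pos: [0.5321, 0.1613, 0.2931]
tcp_rot: [-2.098, -2.126, 0.231]
wrist_force: [0.0, 0.0, -1.3]
width: 0.182
```

Request:
move_arm:
  deltas:
    - [[0,0.017,0.002],[0.07,-0.2,0],1]
    - [[-0.001,0.033,0.004],[0.15,-0.43,0],1]
    - [[-0.001,0.05,0.005],[0.22,-0.64,0],1]
    - [[-0.001,0.067,0.007],[0.3,-0.86,0],1]

```text
time: 19.7
tool_pos: [0.5626, 0.0752, 0.2942]
tcp_rot: [-2.028, -2.079, 0.335]
wrist_force: [0.3, 0.4, -0.6]
width: 0.183
```

Request:
move_arm:
  deltas:
    - [[0,0.017,0.002],[0.07,-0.2,0],1]
    - [[-0.001,0.033,0.004],[0.15,-0.43,0],1]
    - [[-0.001,0.05,0.005],[0.22,-0.64,0],1]
    - [[-0.001,0.067,0.007],[0.3,-0.86,0],1]

```text
time: 20.2
tool_pos: [0.5933, -0.0112, 0.2952]
tcp_rot: [-1.957, -2.029, 0.434]
wrist_force: [0.3, 0.1, -2.1]
width: 0.181
```

Request:
move_arm:
  deltas:
    - [[0,0.017,0.002],[0.07,-0.2,0],1]
    - [[-0.001,0.033,0.004],[0.15,-0.43,0],1]
    - [[-0.001,0.05,0.005],[0.22,-0.64,0],1]
    - [[-0.001,0.067,0.007],[0.3,-0.86,0],1]
    - [[-0.001,0.067,0.007],[0.3,-0.86,0],1]
    - [[-0.001,0.067,0.007],[0.3,-0.86,0],1]

```text
time: 20.95
tool_pos: [0.6227, -0.0956, 0.295]
tcp_rot: [-1.884, -1.976, 0.528]
wrist_force: [0.2, -0.1, -0.7]
width: 0.182
```

```bash
python3 -c "
from plan import *
go(slot['middle']+F[2]*.19,Rslot)"
```

```text
t 20.95 pos [ 0.6227 -0.0956  0.295 ] F [ 0.2 -0.1 -0.7] w 0.182 | turn [-0.001 -0.     0.   ] shift [ 0.002  0.002 -0.885]
```

Request:
move_arm:
  deltas:
    - [[0,0,0],[0,0,-0.2],1]
    - [[0,0,0],[0,0,-0.5],1]
    - [[0,0,0],[0,0,-0.7],1]
    - [[0,0,0],[0,0,-0.89],1]
    - [[0,0,0],[0,0,-0.89],1]
    - [[0,0,0],[0,0,-0.89],1]

```text
time: 21.7
tool_pos: [0.623, -0.0958, 0.2069]
tcp_rot: [-1.885, -1.977, 0.528]
wrist_force: [0.3, -0.2, -1.4]
width: 0.181
```

```bash
python3 -c "
from plan import *
chk('middle')"
```

```text
tcp in slot [-1.000e-04 -5.000e-04  1.904e-01] F [ 0.9 -0.2 -1. ] w 0.181 tq [ 0.02 -0.33 -0.05]Traceback (most recent call last):
  File "<string>", line 3, in <module>
    chk('middle')
    ~~~^^^^^^^^^^
  File "plan.py", line 21, in chk
    Q=L[m];print(n,len(Q),[np.percentile(Q[:,i],[3,50,97,99.5]).round(4) for i in range(3)])
                           ~~~~~~~~~~~~~^^^^^^^^^^^^^^^^^^^^^^^
    return _quantile_unchecked(
        a, q, axis, out, overwrite_input, method, keepdims, weights)
    return _ureduce(a,
                    func=_quantile_ureduce_func,
    ...<5 lines>...
                    overwrite_input=overwrite_input,
                    method=method)
    r = func(a, **kwargs)
    result = _quantile(arr,
                       quantiles=q,
    ...<2 lines>...
                       out=out,
                       weights=wgt)
    slices_having_nans = np.isnan(arr[-1, ...])
                                  ~~~^^^^^^^^^
IndexError: index -1 is out of bounds for axis 0 with size 0
```

The gripper hides the board from the top camera, so I skip empty sets and rely on the side view.

```bash
sed -i "s/for i in range(3)\])/for i in range(3)] if len(Q) else '')/" plan.py; python3 -c "
from plan import *
chk('middle')"
```

```text
tcp in slot [-1.000e-04 -5.000e-04  1.909e-01] F [ 1.1 -0.2 -1. ] w 0.181 tq [-0.03 -0.31 -0.01]
top 0 
side 508 [array([-0.0075, -0.0063,  0.0074,  0.0084]), array([-0.0318,  0.0214,  0.0346,  0.0355]), array([0.0949, 0.1277, 0.1583, 0.1595])]
```

View pics/chk_middle_side.png

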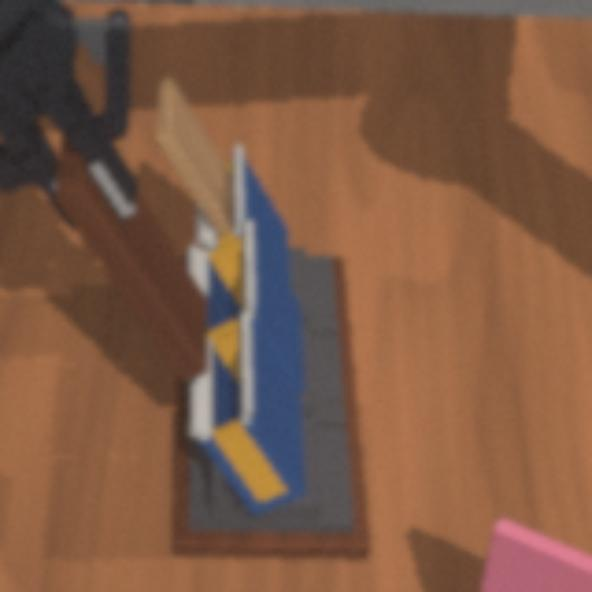

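The dark board is centred (x ±8 mm, y ±33 mm), at slant, above the middle slot at about (200,360) in the crop. I insert it the same way.

Request:
move_arm:
  deltas:
    - [[0,0,0],[-0.05,-0.002,-0.087],1]
    - [[0,0,0],[-0.1,-0.005,-0.173],1]
    - [[0,0,0],[-0.15,-0.007,-0.26],1]
    - [[0,0,0],[-0.2,-0.009,-0.346],1]
    - [[0,0,0],[-0.2,-0.009,-0.346],1]

```text
time: 22.48
tool_pos: [0.6015, -0.0966, 0.1704]
tcp_rot: [-1.883, -1.975, 0.53]
wrist_force: [0.5, -0.6, -2.1]
width: 0.181
```

Request:
move_arm:
  deltas:
    - [[0,0,0],[-0.05,-0.002,-0.087],1]
    - [[0,0,0],[-0.1,-0.005,-0.173],1]
    - [[0,0,0],[-0.15,-0.007,-0.26],1]
    - [[0,0,0],[-0.15,-0.007,-0.26],1]

```text
time: 22.98
tool_pos: [0.5865, -0.0972, 0.1444]
tcp_rot: [-1.883, -1.975, 0.53]
wrist_force: [-0.2, -0.8, -1.2]
width: 0.184
```

```bash
python3 -c "
from plan import *
go(slot['middle']+F[2]*.0985,Rslot);s=status.read_state();print(F@(s['tool_pos']-slot['middle']),F@s['wrist_force'],s['torque'])"
```

```text
t 22.98 pos [ 0.5865 -0.0972  0.1444] F [-0.2 -0.8 -1.2] w 0.184 | turn [-0.001 -0.002 -0.   ] shift [-0.093 -0.003 -0.172]
[-0.00047837 -0.0001511   0.11802702] [ 0.36414767 -0.81713558 -1.19585406] [ 0.06415541 -0.37640517  0.02171069]
```

Request:
move_arm:
  deltas:
    - [[0,0,0],[-0.03,-0.001,-0.052],1]
    - [[0,0,0],[-0.06,-0.002,-0.104],1]
    - [[0,0,0],[-0.09,-0.004,-0.156],1]
    - [[0,0,0],[-0.09,-0.004,-0.156],1]

```text
time: 23.48
tool_pos: [0.578, -0.0977, 0.1293]
tcp_rot: [-1.883, -1.975, 0.529]
wrist_force: [0.8, 0.1, -1.0]
width: 0.179
```

Request:
move_arm:
  deltas:
    - [[0,0,0],[-0.006,0,-0.01],1]
    - [[0,0,0],[-0.012,0,-0.021],1]
    - [[0,0,0],[-0.012,0,-0.021],1]

```text
time: 23.85
tool_pos: [0.5775, -0.0978, 0.1279]
tcp_rot: [-1.884, -1.976, 0.529]
wrist_force: [-0.0, 0.5, 0.1]
width: 0.181
```

Request:
move_arm:
  deltas:
    - [[0,0,0],[-0.005,0,-0.009],1]
    - [[0,0,0],[-0.01,0,-0.017],1]
    - [[0,0,0],[-0.01,0,-0.017],1]

```text
time: 24.22
tool_pos: [0.5765, -0.0978, 0.1262]
tcp_rot: [-1.884, -1.976, 0.529]
wrist_force: [0.4, 0.1, -1.3]
width: 0.182
```

```bash
python3 -c "
from plan import *
chk('middle')"
```

```text
tcp in slot [-0.0001 -0.0002  0.0972] F [ 1.   0.1 -1. ] w 0.182 tq [-0.01 -0.31 -0.02]
top 0 
side 425 [array([-0.0095, -0.0022,  0.0216,  0.0366]), array([-0.0113,  0.0266,  0.0352,  0.0356]), array([0.08  , 0.1207, 0.1503, 0.1579])]
```

Request:
move_arm:
  deltas:
    - [[0,0,0],[-0.005,0,-0.009],1]
    - [[0,0,0],[-0.01,0,-0.017],1]
    - [[0,0,0],[-0.01,0,-0.017],1]

```text
time: 24.7
tool_pos: [0.5765, -0.0976, 0.1261]
tcp_rot: [-1.886, -1.978, 0.527]
wrist_force: [1.4, 0.9, 5.8]
width: 0.176
```

The force is 5.8 N and the tool has stopped advancing, so the board is on the floor. Release and retreat.

Request:
move_arm:
  deltas:
    - [[0,0,0],[0.01,0,0.017],0.5]
    - [[0,0,0],[0.01,0,0.017],0]
    - [[0,0,0],[0.01,0,0.017],0]
    - [[0,0,0],[0.01,0,0.017],0]

```text
time: 25.2
tool_pos: [0.5762, -0.0978, 0.1259]
tcp_rot: [-1.884, -1.976, 0.529]
wrist_force: [-0.4, -0.4, -0.4]
width: 0.504
```

Request:
move_arm:
  deltas:
    - [[0,0,0],[0.15,0.007,0.26],0]
    - [[0,0,0],[0.3,0.014,0.52],0]
    - [[0,0,0],[0.5,0.024,0.866],0]
    - [[0,0,0],[0.5,0.024,0.866],0]

```text
time: 25.7
tool_pos: [0.6291, -0.0956, 0.2159]
tcp_rot: [-1.889, -1.981, 0.524]
wrist_force: [0.4, 0.4, -0.9]
width: 0.501
```

Request:
move_arm:
  deltas:
    - [[0,0,0],[0.25,0.4,0.7],0]
    - [[0,0,0],[0.25,0.4,0.7],0]
    - [[0,0,0],[0.25,0.4,0.7],0]
    - [[0,0,0],[0.25,0.4,0.7],0]
    - [[0,0,0],[0.25,0.4,0.7],0]
    - [[0,0,0],[0.25,0.4,0.7],0]

```text
time: 26.45
tool_pos: [0.6508, -0.0559, 0.2815]
tcp_rot: [-1.883, -1.974, 0.53]
wrist_force: [-0.6, 0.7, 0.2]
width: 0.497
```

```bash
python3 -c "
from plan import *
chk('middle');chk('narrow')
im,W=cloud('side');cv2.imwrite('pics/final.png',im[...,::-1])"
```

```text
tcp in slot [-0.0117  0.0381  0.2698] F [-0.6  0.7 -0.1] w 0.497 tq [-0.01 -0.23 -0.01]
top 0 
side 571 [array([-0.0066, -0.0047,  0.0088,  0.0098]), array([-0.0318,  0.0159,  0.0353,  0.0362]), array([0.0804, 0.1164, 0.1393, 0.1399])]
tcp in slot [-0.012   0.2283  0.2704] F [0.3 0.3 0.9] w 0.496 tq [ 0.01 -0.24 -0.01]
top 601 [array([-0.0041, -0.0018,  0.0058,  0.0078]), array([-0.034 ,  0.0013,  0.0332,  0.034 ]), array([0.0814, 0.1156, 0.1419, 0.143 ])]
side 328 [array([-0.0042, -0.0028,  0.0056,  0.0067]), array([-0.0319,  0.0124,  0.0349,  0.0359]), array([0.0798, 0.1135, 0.1382, 0.1392])]
```

View pics/final.png

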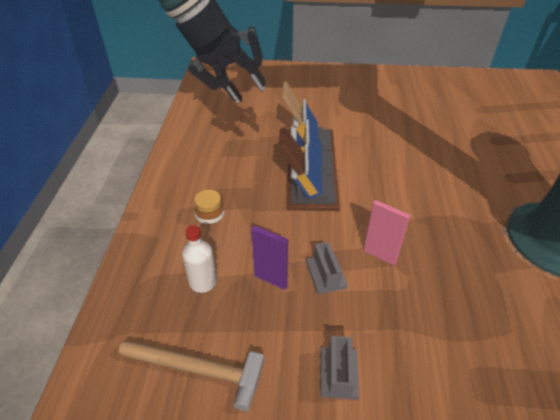

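Both boards sit leaning in the rack at about (292,150) and (293,103), with their tops at 139–140 mm up their slots. Both stands are empty, and the bottle, hammer, jar and decoys are at their starting pixels. Handing in.

```bash
python3 -c "
from workcell import order
print(order.finish_job())"
```

```text
the job is handed in; nothing more can be done
None
```

The job is handed in: the thin board is in the narrow slot, the thick board is in the middle slot, and the wide slot is empty. It took about 27 s of the 67 s allowed, and no verdict was reported.

- **Insertion:** each board was held all the way in at the 30° slant until it touched the floor with about 5 N. I then let go and backed out along the slot.
- **Last checks:** the side camera put both board tops about 139–140 mm up their slots (140 is fully home). They are centred to about 2 mm across and along the slot, and parallel to it. The bottle, hammer, jar and look-alike boards look unmoved in the last picture, which I judged by eye.
- **Disagreements:**
    - The gripper hid the thick board from the top camera, so its final check is from the side camera only.
    - The thick board met the floor about 1–2 mm lower than I calculated, within the camera and grasp error.

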